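# Snap the microtube rotor onto the mini centrifuge

### The arm

A 6-joint arm with a two-finger parallel gripper is mounted at the origin on a cart in front of the work surface, level with it; the furniture and walls round the work are solid. World frame = base frame: x ahead of the robot, y to its left, z up, the work surface at z = 0. Lengths are in m, angles in rad, forces in N, time in s.
With the tool pointing down it reaches from about 0.3 to 0.775 m from the base axis. Payload 14.6 kg.
Tool frame: the origin (TCP) lies on the centre line of the jaws, within the pads' length; the fingertips stand 11 mm ahead of it and the grasp point (between the pads) lies 8 mm behind it; y points along the fingers, x is the direction in which the jaws open and shut, and the axes are right-handed (so a half turn about y gives the same grasp; the last joint's range is limited). The gripper opens to 94 mm and grips with 3 to 60 N. Pads are 16 mm wide; open, the fingers measure 119 mm over their backs; the gripper's body (75 mm by 177 mm) begins 78 mm behind the grasp point.
Start: joints at [-1.243, 0.3, 1.521, -0, 1.321, -0.067], TCP at [0.212, -0.508, 0.216] pointing down, gripper open.
Joint ranges: [-3.03, 3.03], [-0.79, 2.21], [0.23, 2.52], [-1.04, 4.18], [0, 3.07], [-2.55, 2.55]. Speed limits (rad/s): [2.22, 2.22, 2.57, 3.14, 3.14, 3.14].

### API

Orientations are given as [roll, pitch, yaw] about the fixed x, y, z axes, in that order (R = Rz(yaw) Ry(pitch) Rx(roll)).
In Python, from station import ctrl, imaging gives the robot as it stands. The module is installed in compiled form; this text tells all that it offers.
- The arm moves only by the tool apply_moves, never from a script. Its argument "deltas" is a list of rows, each an object with "dp": the shift along the tool's x, y, z in m, a list of three; "roll": the turn about the tool's y in rad; "grip": the closure, from -1 (fully open) to 1 (shut). In form: [{"dp": [tx, ty, tz], "roll": roll, "grip": grip}, ...]. A call has 1 to 10 rows; each row shifts and turns the commanded pose from where the row before left it, along the tool's axes as they then stand; what a row does not reach is not made up. A row lasts 1/8 s, in which the tool goes at most 62.5 mm and 10.7 degrees, less where a joint would pass 70% of its speed; a pose out of reach is approached as far as the arm can. A call with a gripper value outside its range is refused whole. The fingers move at their own pace and stop on an object; "newtons" is the grip in N (left out, the last holds). Time passes only in rows, so rows that do not move let the fingers close. It gives the time, the measured TCP pose, the force and the opening at its end, in the units of the state.
- ctrl.get_obs(): the state, without advancing time (a new reading comes with each control period).
- imaging.camera(name): name is "scene" or "side" or "wrist"; returns the picture (400x640x3 uint8, blue, green, red); there is no depth.
- imaging.camera_info(name): a dict with "K" (3x3 intrinsics, pixels), "world_from_camera" (4x4, takes a point from camera to world coordinates). Camera axes: x right, y down, z forward; pixel columns grow to the right and rows downward; lengths in m; the calibration is good to about 2 mm. A picture is of the moment at which its call begins: read the wrist's pose just before it. camera_info takes no time and is no camera call; for the wrist camera it gives the pose at the moment of the call.
- ctrl.hand_in(): hands the job in, once; it reports no verdict.
The state is a dict: "time_s": time; "qpos": joint angles; "joint_vel": joint speeds; "tau": joint torques, N m; "ee_pos": TCP position; "eef_rot": TCP orientation; "force": force on the tool from outside, world axes, zero at the start; "moment": the same for the moment, N m; "grip_width": finger opening in m.
Only numpy, scipy, OpenCV 4.12 (cv2) and the standard library are available. Lean on these libraries where they do the work, as an engineer would, in place of code of your own. Each camera call takes 0.05 s, during which the arm holds its last target. There are 200 camera calls.

### The job

Fit the dark rotor with the blue hub and six round tube holes onto the square drive of the mini centrifuge: set it on the drive, turn it under a light push until it drops over the square, then press until the spring ball clicks and the rotor sits fully home. Never force it down while it is not on the square. Then give it a light upward tug by the hub to check that the ball holds it, and let go, leaving it fully home and the white rotor and the other things on the desk where they are.

Things in the scene. Friction and masses are not known exactly. Their poses are not given: they have to be found in the camera images.
- tube_rotor: The rotor to fit: dark disc, 87 mm across, 19 mm high, with six round tube holes; about 0.12 kg. A round blue hub, 28 mm across, rises on its axis to 54 mm above the underside; grip it there (straight zone 28 to 51 mm up). Origin: centre of the flat underside; z up along the axis.
- rotor_socket (a point): Mouth of the rotor's square socket, at the centre of its underside (same point and axes as the rotor's origin). The socket is 15 mm wide and 25 mm deep; its sides are parallel to the x and y axes here, and any of the four quarter turns fits the drive. Behind a 3 mm lip at the mouth each side has the groove for the spring ball.
- strip_rotor: A white rotor with two rows of small holes and a grey hub, same size as the other; a bystander. Origin: centre of its underside.
- centrifuge: White round mini centrifuge, fixed to the desk, 164 mm across; bowl 128 mm wide, its rim 70 mm high. Control nose in front (-x of its own frame). Origin: on the spindle axis at desk height; z up.
- drive_foot (a point): On the spindle axis, 50 mm above the desk: centre of the shoulder (33 mm across) on which the fitted rotor's underside rests. Its axes are those of the housing and do NOT turn with the spindle. Above the square drive, from 68 to 73 mm over the desk, a round tapered pilot (12 mm wide below, 4 mm at the tip) helps to centre the socket.
- drive_top (a point): On the spindle axis, 68 mm above the desk: flat top of the square steel drive, 14 mm wide, 18 mm tall. The spindle has stopped at some angle that is not reported (these axes are the housing's) and must be felt or seen. It is stiff (0.1 N m): a rotor turned on top under 2 to 6 N slips round without turning it, and drops once within about 4 degrees of the square and 0.7 mm of its axis.
- ball_height (a point): On the spindle axis, 58 mm above the desk: height of the spring ball in one side of the drive. A rotor on the square drops 7 mm freely and meets the ball about 11 mm above the shoulder; a push of about 6 to 14 N takes it over and home to the shoulder. Home, it has 2 to 2.5 mm of free play upward before the ball holds it; about 8 to 12 N upward pulls it off again.
- tube_rack: Orange microtube rack, 52 x 90 x 28 mm; a loose bystander. Origin: centre of its underside.
- timer: White bench timer, 41 x 68 x 50 mm; a loose bystander. Origin: centre of its underside.
- dish_2: Round culture dish with lid, 62 mm across, 14 mm high; a loose bystander. Origin: centre of its underside.
- coverslip_box: Small blue-lidded box, 30 x 30 x 16 mm; a loose bystander. Origin: centre of its underside.
- tweezers: Steel tweezers lying flat, 124 x 12 x 8 mm; a loose bystander. Origin: centre of its underside.
- lid: Clear lift-off dome lid of the centrifuge with a small grey knob, lying on the desk, 151 mm across, 68 mm high; fixed, not needed. Origin: centre of its underside.
Things that resemble listed ones, but are neither listed nor needed, are in the scene too. There is more than one size of the tube_rotor; the job needs the larger.

How it is judged:
By the outcome, as a careful person would: the job done as asked, in the order asked, and still so for the second after the job is handed in, with the robot touching nothing.
It also fails if it takes over 72 s, if anything falls off the work surface, if the arm or the gripper's body presses on something with over 40 N, if the wrist force passes 120 N, or if a joint passes its speed limit or range.

## Working session

There is one attempt and no reset: what is moved stays moved. The work goes in short steps, Python scripts to look and compute and a tool call to move; the robot and the scene stay as the last step left them, time stands still between calls to the robot, and variables do not carry over. Pictures are saved under pics/ and viewed, about 8 in all and at most 12, crops included, and the job is handed in when it is done.

Besides the shell and the picture viewer there is one more tool, called after "Request:" by a JSON object that holds its "method" and its "body", one argument or row to a line. apply_moves: Moves the arm, as the interface text tells. Its arguments: {"type":"object","properties":{"deltas":{"type":"array"},"newtons":{"type":"number"}},"required":["deltas"]}

```bash
mkdir -p pics; cat > h.py <<'E'
import numpy as np, cv2
from station import ctrl, imaging
def ray(name,u,v,z,info=None):
    i=info or imaging.camera_info(name); K=np.array(i["K"]);T=np.array(i["world_from_camera"])
    d=T[:3,:3]@np.linalg.inv(K)@np.array([u,v,1.]); o=T[:3,3]
    return o+d*(z-o[2])/d[2]
def proj(name,p,info=None):
    i=info or imaging.camera_info(name); K=np.array(i["K"]);T=np.array(i["world_from_camera"])
    c=K@(T[:3,:3].T@(np.array(p)-T[:3,3])); return c[:2]/c[2]
E
python3 - <<'E'
from h import *
np.set_printoptions(precision=4,suppress=True)
print(ctrl.get_obs())
for n in ["scene","side","wrist"]:
    im=imaging.camera(n); cv2.imwrite(f"pics/{n}0.png",im); print(n,imaging.camera_info(n))
E
```

```text
{'time_s': 0.0, 'qpos': array([-1.2426,  0.3004,  1.5216, -0.    ,  1.3207, -0.0666]), 'joint_vel': array([ 0.0011,  0.0026,  0.001 ,  0.0005, -0.0003,  0.0005]), 'tau': array([ -0.0006, -53.1805, -35.2735,   0.0707,   0.0244,  -0.0001]), 'ee_pos': array([ 0.2114, -0.5075,  0.2159]), 'eef_rot': array([-1.5707,  0.0012, -1.176 ]), 'force': array([0.5725, 0.2623, 0.0953]), 'moment': array([ 0.0315, -0.0275,  0.0402]), 'grip_width': 0.0942944823827702}
scene {'K': array([[430.4434,   0.    , 317.5151],
       [  0.    , 430.4434, 204.6463],
       [  0.    ,   0.    ,   1.    ]]), 'world_from_camera': array([[-0.8742, -0.3626,  0.3229,  0.1726],
       [-0.4852,  0.6271, -0.6094,  0.6127],
       [ 0.0184, -0.6894, -0.7242,  0.871 ],
       [ 0.    ,  0.    ,  0.    ,  1.    ]])}
side {'K': array([[458.1439,   0.    , 316.0471],
       [  0.    , 458.1439, 202.5847],
       [  0.    ,   0.    ,   1.    ]]), 'world_from_camera': array([[ 0.9983,  0.0156, -0.0564,  0.6185],
       [ 0.0582, -0.3671,  0.9284, -1.2527],
       [-0.0062, -0.9301, -0.3673,  0.5533],
       [ 0.    ,  0.    ,  0.    ,  1.    ]])}
wrist {'K': array([[309.6891,   0.    , 314.566 ],
       [  0.    , 309.6891, 203.0017],
       [  0.    ,   0.    ,   1.    ]]), 'world_from_camera': array([[ 0.3847, -0.8939, -0.2302,  0.2777],
       [-0.923 , -0.3729, -0.0948, -0.4796],
       [-0.0011,  0.2489, -0.9685,  0.3847],
       [ 0.    ,  0.    ,  0.    ,  1.    ]])}
```

View pics/scene0.png

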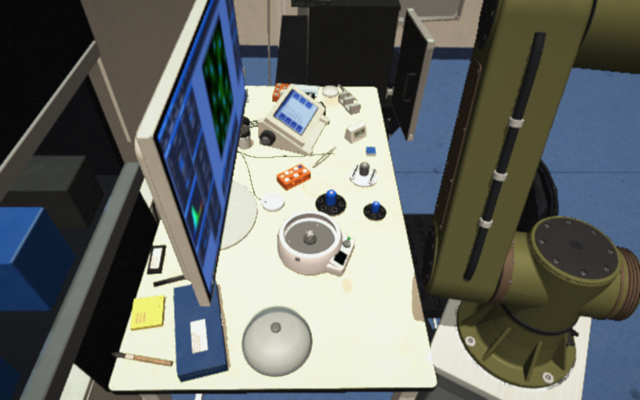

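View pics/side0.png

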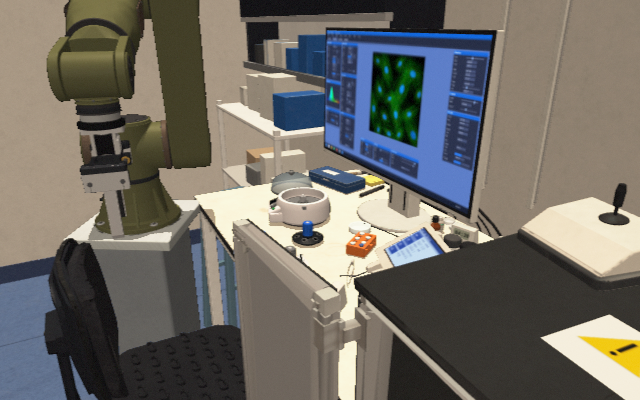

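The scene shows the large blue-hub rotor at about (331,203), the smaller one at (375,210), the centrifuge at (311,240) and the white rotor at (365,173). In the side view the large rotor is at (308,232), to the right of the centrifuge.

```bash
python3 - <<'E'
from h import *
np.set_printoptions(precision=4,suppress=True)
for n in ["scene","side"]:
    im=cv2.imread(f"pics/{n}0.png"); hsv=cv2.cvtColor(im,cv2.COLOR_BGR2HSV)
    m=cv2.inRange(hsv,(105,150,60),(128,255,255))
    k,l,s,c=cv2.connectedComponentsWithStats(m)
    for i in range(1,k):
        if 30<s[i,4]<400 and 290<c[i][0]<390 and 150<c[i][1]<260: print(n,s[i],c[i],ray(n,*c[i],0.04),ray(n,c[i][0],s[i,1]+3,0.054))
for uv in [(331,205),(375,211)]: print('disc',ray("scene",*uv,0.019))
# centrifuge rim corner estimates z .07; drive top .073
print('drive',ray("scene",310,233,0.071)); print([ray("scene",u,v,0.07) for u,v in [(277,238),(343,240),(310,212)]])
print('side rim',[ray("side",u,v,0.07) for u,v in [(277,200),(330,200),(303,188),(303,214)]])
im=cv2.imread("pics/scene0.png")[130:290,250:410]; a=cv2.resize(im,(600,600),interpolation=cv2.INTER_CUBIC); cv2.imwrite("pics/c1.png",a)
E
```

```text
scene [326 191  11  15 123] [330.5366 198.3252] [ 0.5241 -0.1248  0.04  ] [ 0.5258 -0.1268  0.054 ]
scene [371 202   9  11  71] [374.9718 207.6479] [ 0.4056 -0.1534  0.04  ] [ 0.4055 -0.1492  0.054 ]
side [360 138  59  26 285] [389.3053 150.0842] [0.8173 0.6684 0.04  ] [0.8259 0.7725 0.054 ]
side [303 221  10  16 132] [307.2273 228.8939] [ 0.5273 -0.147   0.04  ] [ 0.5274 -0.1464  0.054 ]
disc [ 0.52   -0.1215  0.019 ]
disc [ 0.4064 -0.1613  0.019 ]
drive [0.4992 0.0313 0.071 ]
[array([0.5602, 0.0833, 0.07  ]), array([0.4206, 0.0101, 0.07  ]), array([ 0.5338, -0.0293,  0.07  ])]
side rim [array([ 0.4292, -0.0157,  0.07  ]), array([ 0.5837, -0.0092,  0.07  ]), array([0.4963, 0.0907, 0.07  ]), array([ 0.5139, -0.1167,  0.07  ])]
```

View pics/c1.png

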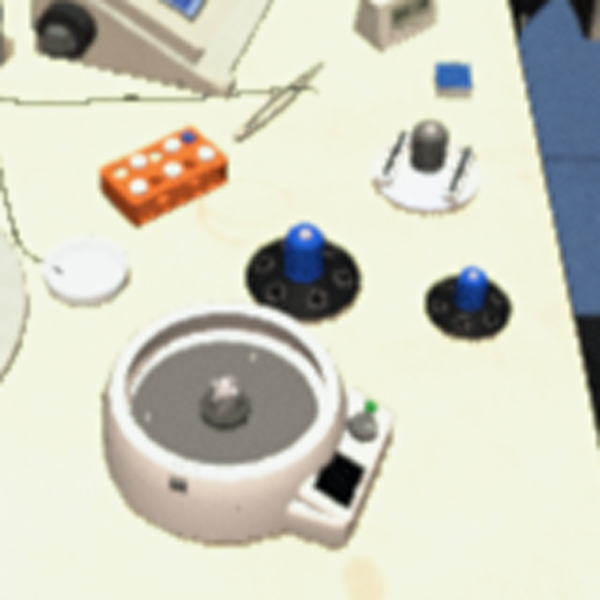

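The crop confirms it: the large rotor is at crop (303,265), and the drive is a small knob at crop (225,400) in the bowl. I'll move above the rotor for a closer look.

Request:
{"method": "apply_moves", "body": {
  "deltas": [
    {"dp": [-0.023,0,0.043],"roll": 0,"grip": -1},
    {"dp": [-0.023,0,0.043],"roll": 0,"grip": -1},
    {"dp": [-0.023,0,0.043],"roll": 0,"grip": -1},
    {"dp": [-0.023,0,0.043],"roll": 0,"grip": -1},
    {"dp": [-0.023,0,0.043],"roll": 0,"grip": -1},
    {"dp": [-0.023,0,0.043],"roll": 0,"grip": -1},
    {"dp": [-0.023,0,0.043],"roll": 0,"grip": -1},
    {"dp": [-0.023,0,0.043],"roll": 0,"grip": -1},
    {"dp": [-0.023,0,0.043],"roll": 0,"grip": -1},
    {"dp": [-0.023,0,0.043],"roll": 0,"grip": -1}
  ]
}}

```text
time_s: 1.4
ee_pos: [0.5208, -0.1286, 0.2163]
eef_rot: [-1.571, 0.0, -1.176]
force: [0.6, -0.2, -0.7]
grip_width: 0.0938
```

```bash
python3 - <<'E'
from h import *
import json
np.set_printoptions(precision=4,suppress=True)
o=ctrl.get_obs(); print(o['time_s'],o['ee_pos'],o['eef_rot'],o['force'])
info=imaging.camera_info("wrist"); im=imaging.camera("wrist"); cv2.imwrite("pics/w1.png",im)
np.savez("w1.npz",**info)
hsv=cv2.cvtColor(im,cv2.COLOR_BGR2HSV)
m=cv2.inRange(hsv,(105,150,60),(128,255,255))
k,l,s,c=cv2.connectedComponentsWithStats(m)
for i in range(1,k):
    if s[i,4]>100: print(s[i],c[i],ray("wrist",*c[i],0.04,info),ray("wrist",*c[i],0.054,info))
E
```

```text
1.4 [ 0.5208 -0.1286  0.2163] [-1.571   0.0001 -1.176 ] [ 0.5503 -0.1697 -0.7254]
[619   1  21  24 312] [630.4583  13.1795] [ 0.8055 -0.3493  0.04  ] [ 0.7966 -0.3392  0.054 ]
[589  29  36  22 355] [609.4563  39.9042] [ 0.7774 -0.3446  0.04  ] [ 0.7696 -0.3347  0.054 ]
[572  53  34  20 297] [591.2492  62.8855] [ 0.7522 -0.3403  0.04  ] [ 0.7455 -0.3306  0.054 ]
[310 172  25  28 485] [321.5856 185.2433] [ 0.5272 -0.1339  0.04  ] [ 0.5297 -0.1326  0.054 ]
[499 251  22  20 406] [509.5197 260.5394] [ 0.5294 -0.3795  0.04  ] [ 0.5317 -0.3682  0.054 ]
[304 267  17  24 292] [311.6507 278.0548] [ 0.4159 -0.1679  0.04  ] [ 0.4228 -0.1651  0.054 ]
```

View pics/w1.png

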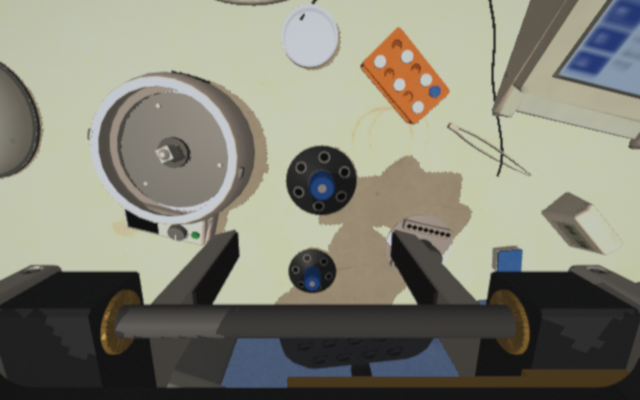

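The wrist view shows the rotor disc at (321,180), the bowl rim centred at about (172,147), the square drive at (168,153) and the white rotor at (420,240), partly behind the finger. I'll fit the disc and rim, and look closer at the drive and rotor.

```bash
python3 - <<'E'
from h import *
np.set_printoptions(precision=4,suppress=True)
im=cv2.imread("pics/w1.png"); d=np.load("w1.npz"); info={k:d[k] for k in d}
g=im.max(axis=2); 
roi=np.zeros_like(g); roi[138:222,278:364]=1
hsv=cv2.cvtColor(im,cv2.COLOR_BGR2HSV)
m=((g<70)|(cv2.inRange(hsv,(105,120,40),(128,255,255))>0)).astype(np.uint8)*roi
cs,_=cv2.findContours(m,cv2.RETR_EXTERNAL,cv2.CHAIN_APPROX_NONE); c=max(cs,key=cv2.contourArea)
h=cv2.convexHull(c)
P=np.array([ray("wrist",*p[0],0.019,info)[:2] for p in h]); print("disc",cv2.minEnclosingCircle(P.astype(np.float32)),cv2.fitEllipse(P.astype(np.float32)))
a=cv2.resize(im[130:180,140:200],(720,600),interpolation=cv2.INTER_CUBIC)
cv2.imwrite("pics/c2.png",a)
E
```

```text
disc ((0.5280091166496277, -0.13329029083251953), 0.041522055864334106) ((0.5281388163566589, -0.13341157138347626), (0.08211256563663483, 0.08268282562494278), 4.5223917961120605)
```

View pics/c2.png

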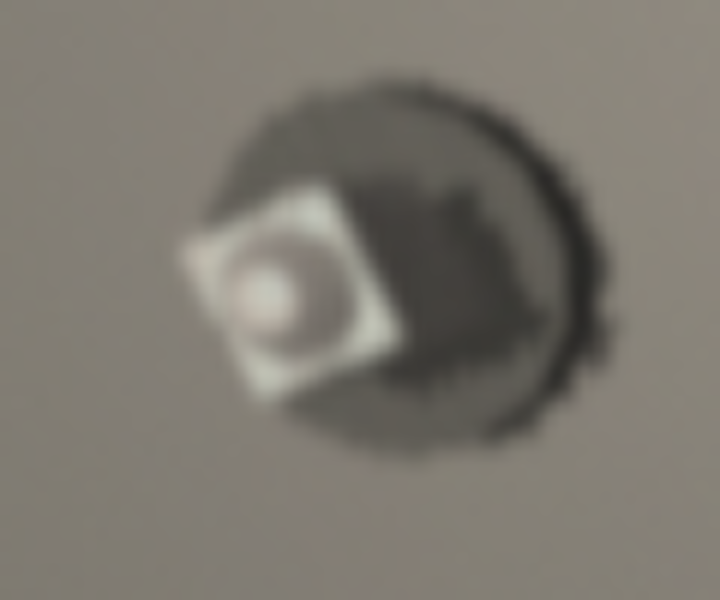

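```bash
python3 - <<'E'
from h import *
np.set_printoptions(precision=4,suppress=True)
d=np.load("w1.npz"); info={k:d[k] for k in d}
C=[(185,258),(325,185),(402,338),(262,400)]
P=np.array([ray("wrist",140+(x+.5)/12-.5,130+(y+.5)/12-.5,0.068,info)[:2] for x,y in C])
print(P,P.mean(0)); 
for i in range(4):
    e=P[(i+1)%4]-P[i]; print(np.linalg.norm(e),np.degrees(np.arctan2(e[1],e[0]))%90)
print("foot",ray("wrist",140+392/12,130+270/12,0.050,info))
# rotor holes
im=cv2.imread("pics/w1.png")
a=cv2.resize(im[135:225,275:365],(600,600),interpolation=cv2.INTER_CUBIC); cv2.imwrite("pics/c3.png",a)
q=ctrl.get_obs()['qpos']; print(q)
yaw=-1.176; tx=np.array([np.cos(yaw),np.sin(yaw)]); tz=np.array([-np.sin(yaw),np.cos(yaw)])
e=np.array([0.5277,-0.1337])-[0.5208,-0.1286]; print("tool shift",e@tx,e@tz)
E
```

```text
[[0.4996 0.0384]
 [0.51   0.0291]
 [0.5001 0.0196]
 [0.4904 0.0291]] [0.5    0.0291]
0.013940521240096315 48.45689594811474
0.013743494948222827 44.03348932110694
0.013595459514893245 45.39364905106768
0.01299466513513814 45.38885644768795
foot [0.5004 0.0283 0.05  ]
[-0.3031  0.2729  1.5563  0.0012  1.3123  0.8702]
tool shift 0.007361561412711818 0.0044076539754013475
```

View pics/c3.png

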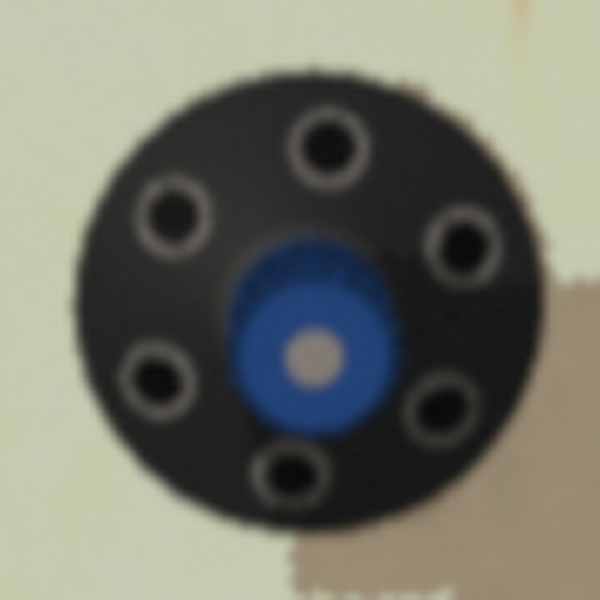

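The rotor crop shows six holes, the first at (329,148), and the hub top at (315,358).

```bash
python3 - <<'E'
from h import *
np.set_printoptions(precision=4,suppress=True)
d=np.load("w1.npz"); info={k:d[k] for k in d}
f=lambda x,y,z: ray("wrist",275+(x+.5)/6.667-.5,135+(y+.5)/6.667-.5,z,info)[:2]
H=np.array([f(*p,0.019) for p in [(329,148),(463,247),(441,409),(291,474),(157,380),(174,215)]])
c=H.mean(0); e=H-c; a=np.degrees(np.arctan2(e[:,1],e[:,0])); print(c,np.linalg.norm(e,axis=1),a,a%60,f(315,358,.054))
E
```

```text
[ 0.5273 -0.1335] [0.0298 0.0299 0.0298 0.03   0.0301 0.03  ] [  16.1914  -43.5398 -103.4855 -163.4519  136.4948   76.1691] [16.1914 16.4602 16.5145 16.5481 16.4948 16.1691] [ 0.5267 -0.1341]
```

Rotor centre is (0.5272, -0.1336). Its sides lie at 16.4° mod 30°, and the drive is at (0.500, 0.029) with its sides at about 45.5°. I'll grasp the rotor.

Request:
{"method": "apply_moves", "body": {
  "deltas": [
    {"dp": [0.0071,0,0.004],"roll": 0,"grip": -0.2},
    {"dp": [0,0.045,0],"roll": 0,"grip": -0.2},
    {"dp": [0,0.045,0],"roll": 0,"grip": -0.2},
    {"dp": [0,0.045,0],"roll": 0,"grip": -0.2},
    {"dp": [0,0.025,0],"roll": 0,"grip": -0.2},
    {"dp": [0,0.015,0],"roll": 0,"grip": -0.2},
    {"dp": [0,0.007,0],"roll": 0,"grip": -0.2},
    {"dp": [0,0,0],"roll": 0,"grip": -0.2}
  ],
  "newtons": 30
}}

```text
time_s: 2.45
ee_pos: [0.5266, -0.1354, 0.0348]
eef_rot: [-1.57, -0.0, -1.176]
force: [-0.3, 0.2, 0.7]
grip_width: 0.0564
```

Request:
{"method": "apply_moves", "body": {
  "deltas": [
    {"dp": [0,0,0],"roll": 0,"grip": 1},
    {"dp": [0,0,0],"roll": 0,"grip": 1},
    {"dp": [0,0,0],"roll": 0,"grip": 1},
    {"dp": [0,0,0],"roll": 0,"grip": 1},
    {"dp": [0,0,0],"roll": 0,"grip": 1},
    {"dp": [0,0,0],"roll": 0,"grip": 1}
  ],
  "newtons": 30
}}

```text
time_s: 3.2
ee_pos: [0.5266, -0.135, 0.0348]
eef_rot: [-1.57, -0.0, -1.176]
force: [-2.0, 1.0, 5.3]
grip_width: 0.0276
```

Request:
{"method": "apply_moves", "body": {
  "deltas": [
    {"dp": [0,-0.02,0],"roll": 0,"grip": 1},
    {"dp": [0,-0.05,0],"roll": 0,"grip": 1},
    {"dp": [0,-0.05,0],"roll": 0,"grip": 1},
    {"dp": [-0.0404,0,0.0094],"roll": 0,"grip": 1},
    {"dp": [-0.0404,0,0.0094],"roll": 0,"grip": 1},
    {"dp": [-0.0404,0,0.0094],"roll": 0,"grip": 1},
    {"dp": [-0.0404,0,0.0093],"roll": 0,"grip": 1},
    {"dp": [0,0,0],"roll": 0,"grip": 1},
    {"dp": [0,0,0],"roll": 0,"grip": 1}
  ],
  "newtons": 30
}}

```text
time_s: 4.32
ee_pos: [0.4989, 0.0283, 0.1543]
eef_rot: [-1.571, -0.0, -1.176]
force: [0.5, -0.7, -1.2]
grip_width: 0.0275
```

```bash
python3 - <<'E'
from h import *
np.set_printoptions(precision=4,suppress=True)
o=ctrl.get_obs(); print(o['time_s'],o['ee_pos'],o['eef_rot'],o['force'],o['moment'])
info=imaging.camera_info("wrist"); im=imaging.camera("wrist"); cv2.imwrite("pics/w2.png",im)
np.savez("w2.npz",**info)
cv2.imwrite("pics/c4.png",im[60:340,120:520])
E
```

```text
4.325 [0.4989 0.0283 0.1543] [-1.5711 -0.     -1.1757] [ 0.4859 -0.6807 -1.1811] [-0.0267  0.001   0.0252]
```

View pics/c4.png

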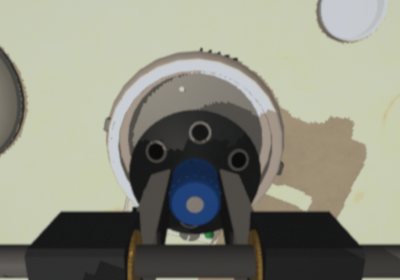

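The rotor is held upright. Three holes show at crop (200,131), (156,151) and (238,159), and the hub dot is at (195,205). From these I'll work out where the rotor sits in the hand.

```bash
python3 - <<'E'
from h import *
from scipy.optimize import least_squares
np.set_printoptions(precision=4,suppress=True)
d=np.load("w2.npz"); info={k:d[k] for k in d}; im=cv2.imread("pics/w2.png")
g=cv2.cvtColor(im,cv2.COLOR_BGR2GRAY)
H=[]
for x,y in [(320,191),(276,211),(358,219)]:
    p=g[y-6:y+7,x-6:x+7].astype(float); w=np.clip(40-p,0,None)**1; yy,xx=np.mgrid[-6:7,-6:7]
    w=(p<25)*1.; u,v=x+(w*xx).sum()/w.sum(),y+(w*yy).sum()/w.sum(); print(u,v,w.sum()); H.append(ray("wrist",u,v,0.1385,info)[:2])
H=np.array(H); print(H)
r=least_squares(lambda q:(H-np.array([[q[0]+.03*np.cos(q[2]+k*np.pi/3),q[1]+.03*np.sin(q[2]+k*np.pi/3)] for k in (0,1,-1)])).ravel(),[.499,.028,np.arctan2(*(H[0]-[.499,.028])[::-1])])
print(r.x[:2],np.degrees(r.x[2])%60,r.fun, "hubtop",ray("wrist",314.5,264.5,.1735,info))
E
```

```text
319.93283582089555 191.7089552238806 134.0
275.68243243243245 211.15540540540542 148.0
358.21527777777777 219.29861111111111 144.0
[[0.529  0.0378]
 [0.5071 0.0583]
 [0.522  0.009 ]]
[0.5002 0.0293] 16.708919266155412 [ 0.0001 -0.0001  0.     -0.0002 -0.0001  0.0002] hubtop [0.4988 0.0288 0.1735]
```

The rotor is within 0.3 mm of the drive axis. I'll turn it about 9° off and lower it gently onto the drive.

Request:
{"method": "apply_moves", "body": {
  "deltas": [
    {"dp": [0,0.02,0],"roll": -0.15,"grip": 1},
    {"dp": [0,0.015,0],"roll": 0,"grip": 1},
    {"dp": [0,0.01,0],"roll": 0,"grip": 1},
    {"dp": [0,0.004,0],"roll": 0,"grip": 1},
    {"dp": [0,0.001,0],"roll": 0,"grip": 1},
    {"dp": [0,0,0],"roll": 0,"grip": 1}
  ]
}}

```text
time_s: 5.12
ee_pos: [0.4991, 0.0286, 0.1048]
eef_rot: [-1.57, -0.0, -1.026]
force: [0.5, 0.0, -0.5]
grip_width: 0.0278
```

Request:
{"method": "apply_moves", "body": {
  "deltas": [
    {"dp": [0,0.0008,0],"roll": 0,"grip": 1},
    {"dp": [0,0.0,0],"roll": 0,"grip": 1}
  ]
}}

```text
time_s: 5.38
ee_pos: [0.4989, 0.0286, 0.1038]
eef_rot: [-1.571, -0.0, -1.026]
force: [0.1, -1.3, -1.1]
grip_width: 0.0276
```

Request:
{"method": "apply_moves", "body": {
  "deltas": [
    {"dp": [0,0.0008,0],"roll": 0,"grip": 1},
    {"dp": [0,0.0,0],"roll": 0,"grip": 1}
  ]
}}

```text
time_s: 5.62
ee_pos: [0.4988, 0.0286, 0.1028]
eef_rot: [-1.571, 0.0, -1.026]
force: [0.7, -0.2, -0.1]
grip_width: 0.0274
```

Request:
{"method": "apply_moves", "body": {
  "deltas": [
    {"dp": [0,0.0005,0],"roll": 0,"grip": 1},
    {"dp": [0,0.0,0],"roll": 0,"grip": 1}
  ]
}}

```text
time_s: 5.88
ee_pos: [0.499, 0.0286, 0.1026]
eef_rot: [-1.571, -0.0, -1.026]
force: [-1.8, 0.8, 3.4]
grip_width: 0.0271
```

Contact at 3.4 N, at the drive-top height. Now I'll sweep the yaw.

Request:
{"method": "apply_moves", "body": {
  "deltas": [
    {"dp": [0,0,0],"roll": 0.05,"grip": 1},
    {"dp": [0,0,0],"roll": 0.05,"grip": 1}
  ]
}}

```text
time_s: 6.12
ee_pos: [0.4991, 0.0286, 0.1026]
eef_rot: [-1.57, -0.0, -1.128]
force: [-0.1, 0.1, 2.0]
grip_width: 0.0276
```

Request:
{"method": "apply_moves", "body": {
  "deltas": [
    {"dp": [0,0,0],"roll": 0.04,"grip": 1},
    {"dp": [0,0,0],"roll": 0.03,"grip": 1},
    {"dp": [0,0,0],"roll": 0,"grip": 1}
  ]
}}

```text
time_s: 6.5
ee_pos: [0.4991, 0.0286, 0.1026]
eef_rot: [-1.57, -0.0, -1.196]
force: [0.4, 0.8, 3.5]
grip_width: 0.0273
```

Request:
{"method": "apply_moves", "body": {
  "deltas": [
    {"dp": [-0.0001,0.0003,0],"roll": 0.05,"grip": 1},
    {"dp": [-0.0001,0,0],"roll": 0.05,"grip": 1},
    {"dp": [-0.0001,0,0],"roll": 0.05,"grip": 1},
    {"dp": [-0.0001,0,0],"roll": 0.05,"grip": 1},
    {"dp": [-0.0001,0,0],"roll": 0.05,"grip": 1}
  ]
}}

```text
time_s: 7.12
ee_pos: [0.4991, 0.0291, 0.1024]
eef_rot: [-1.57, -0.0, -1.447]
force: [0.2, -0.3, 3.9]
grip_width: 0.0274
```

Request:
{"method": "apply_moves", "body": {
  "deltas": [
    {"dp": [-0.0001,0,0],"roll": 0.05,"grip": 1},
    {"dp": [-0.0001,0,0],"roll": 0.05,"grip": 1},
    {"dp": [-0.0001,0,0],"roll": 0.05,"grip": 1},
    {"dp": [-0.0001,0,0],"roll": 0.05,"grip": 1},
    {"dp": [0,0,0],"roll": 0.05,"grip": 1},
    {"dp": [0,0,0],"roll": 0,"grip": 1}
  ]
}}

```text
time_s: 7.88
ee_pos: [0.4989, 0.0295, 0.1022]
eef_rot: [-1.57, 0.0, -1.695]
force: [0.5, 0.7, 3.4]
grip_width: 0.0274
```

Request:
{"method": "apply_moves", "body": {
  "deltas": [
    {"dp": [0,0,0],"roll": 0.04,"grip": 1},
    {"dp": [0,0,0],"roll": 0.04,"grip": 1},
    {"dp": [0,0,0],"roll": 0,"grip": 1}
  ]
}}

```text
time_s: 8.25
ee_pos: [0.4988, 0.0293, 0.1019]
eef_rot: [-1.571, -0.0, -1.774]
force: [2.4, -1.4, -0.5]
grip_width: 0.0276
```

Request:
{"method": "apply_moves", "body": {
  "deltas": [
    {"dp": [0,0,0],"roll": 0.04,"grip": 1},
    {"dp": [0,0,0],"roll": 0.04,"grip": 1},
    {"dp": [0,0,0],"roll": 0,"grip": 1}
  ]
}}

```text
time_s: 8.62
ee_pos: [0.4986, 0.0296, 0.1023]
eef_rot: [-1.571, 0.0, -1.854]
force: [-1.8, 1.2, 6.6]
grip_width: 0.0269
```

Force vanished near yaw -1.774, which is the window, and rose again past it. I'll go back there and feed down gently.

Request:
{"method": "apply_moves", "body": {
  "deltas": [
    {"dp": [0,0,0],"roll": -0.04,"grip": 1},
    {"dp": [0,0,0],"roll": -0.04,"grip": 1},
    {"dp": [0,0,0],"roll": 0,"grip": 1}
  ]
}}

```text
time_s: 9.0
ee_pos: [0.4987, 0.0295, 0.1022]
eef_rot: [-1.571, -0.0, -1.774]
force: [-0.3, 0.2, 4.1]
grip_width: 0.0274
```

Request:
{"method": "apply_moves", "body": {
  "deltas": [
    {"dp": [0,0.0005,0],"roll": 0,"grip": 1},
    {"dp": [0,0,0],"roll": 0,"grip": 1}
  ]
}}

```text
time_s: 9.25
ee_pos: [0.4988, 0.0295, 0.1019]
eef_rot: [-1.57, 0.0, -1.776]
force: [-1.8, -0.8, 6.5]
grip_width: 0.0274
```

Request:
{"method": "apply_moves", "body": {
  "deltas": [
    {"dp": [0,-0.0002,0],"roll": -0.02,"grip": 1},
    {"dp": [0,0,0],"roll": -0.02,"grip": 1},
    {"dp": [0,0,0],"roll": 0,"grip": 1}
  ]
}}

```text
time_s: 9.62
ee_pos: [0.4989, 0.0293, 0.1016]
eef_rot: [-1.57, -0.0, -1.736]
force: [2.2, -1.7, -0.3]
grip_width: 0.0273
```

Request:
{"method": "apply_moves", "body": {
  "deltas": [
    {"dp": [0,0,0],"roll": -0.02,"grip": 1},
    {"dp": [0,0,0],"roll": -0.02,"grip": 1},
    {"dp": [0,0,0],"roll": 0,"grip": 1}
  ]
}}

```text
time_s: 10.0
ee_pos: [0.4987, 0.0293, 0.1017]
eef_rot: [-1.571, -0.0, -1.696]
force: [3.0, -3.8, -1.8]
grip_width: 0.0276
```

Vertical force is gone and side forces have appeared, so it has started onto the square. I'll centre it and feed down.

Request:
{"method": "apply_moves", "body": {
  "deltas": [
    {"dp": [0.0001,0,0.0001],"roll": -0.0,"grip": 1},
    {"dp": [0,0.0007,0],"roll": 0.035,"grip": 1},
    {"dp": [0,0,0],"roll": 0,"grip": 1}
  ]
}}

```text
time_s: 10.38
ee_pos: [0.4989, 0.0294, 0.1011]
eef_rot: [-1.57, 0.0, -1.732]
force: [3.3, -3.4, -1.4]
grip_width: 0.0273
```

Request:
{"method": "apply_moves", "body": {
  "deltas": [
    {"dp": [0,0.0007,0],"roll": 0,"grip": 1},
    {"dp": [0,0,0],"roll": 0,"grip": 1}
  ]
}}

```text
time_s: 10.62
ee_pos: [0.4989, 0.0294, 0.1004]
eef_rot: [-1.571, 0.0, -1.731]
force: [3.7, -3.6, -0.1]
grip_width: 0.0273
```

Request:
{"method": "apply_moves", "body": {
  "deltas": [
    {"dp": [0.0003,0,0.0003],"roll": 0,"grip": 1},
    {"dp": [0,0.001,0],"roll": 0,"grip": 1},
    {"dp": [0,0.001,0],"roll": 0,"grip": 1},
    {"dp": [0,0,0],"roll": 0,"grip": 1}
  ]
}}

```text
time_s: 11.12
ee_pos: [0.4989, 0.0291, 0.0981]
eef_rot: [-1.571, -0.0, -1.731]
force: [2.5, -1.8, -2.3]
grip_width: 0.0275
```

Request:
{"method": "apply_moves", "body": {
  "deltas": [
    {"dp": [0,0.001,0],"roll": 0,"grip": 1},
    {"dp": [0,0.001,0],"roll": 0,"grip": 1},
    {"dp": [0,0,0],"roll": 0,"grip": 1}
  ]
}}

```text
time_s: 11.5
ee_pos: [0.4989, 0.0291, 0.0962]
eef_rot: [-1.571, 0.0, -1.731]
force: [0.9, -1.8, -2.5]
grip_width: 0.0274
```

It has dropped freely by 6 mm, so the ball comes next. I'll push on in small steps.

Request:
{"method": "apply_moves", "body": {
  "deltas": [
    {"dp": [0.0001,0.001,0.0001],"roll": 0,"grip": 1},
    {"dp": [0,0.001,0],"roll": 0,"grip": 1},
    {"dp": [0,0,0],"roll": 0,"grip": 1}
  ]
}}

```text
time_s: 11.88
ee_pos: [0.4992, 0.0291, 0.0944]
eef_rot: [-1.571, 0.0, -1.731]
force: [-0.0, 2.2, 0.9]
grip_width: 0.0274
```

Request:
{"method": "apply_moves", "body": {
  "deltas": [
    {"dp": [0,0.0005,0],"roll": 0,"grip": 1},
    {"dp": [0,0.0005,0],"roll": 0,"grip": 1},
    {"dp": [0,0,0],"roll": 0,"grip": 1}
  ]
}}

```text
time_s: 12.25
ee_pos: [0.4995, 0.0291, 0.0935]
eef_rot: [-1.57, 0.0, -1.731]
force: [3.2, 4.0, 1.9]
grip_width: 0.0276
```

Request:
{"method": "apply_moves", "body": {
  "deltas": [
    {"dp": [0,0.0007,0],"roll": 0,"grip": 1},
    {"dp": [0,0.0007,0],"roll": 0,"grip": 1},
    {"dp": [0,0,0],"roll": 0,"grip": 1}
  ],
  "newtons": 40
}}

```text
time_s: 12.62
ee_pos: [0.4996, 0.0292, 0.092]
eef_rot: [-1.57, 0.001, -1.731]
force: [6.2, 4.3, -1.9]
grip_width: 0.0269
```

Request:
{"method": "apply_moves", "body": {
  "deltas": [
    {"dp": [0,0.0007,0],"roll": 0,"grip": 1},
    {"dp": [0,0.0007,0],"roll": 0,"grip": 1},
    {"dp": [0,0,0],"roll": 0,"grip": 1}
  ]
}}

```text
time_s: 13.0
ee_pos: [0.4995, 0.0292, 0.0905]
eef_rot: [-1.57, 0.001, -1.731]
force: [7.1, 5.0, -2.8]
grip_width: 0.0273
```

Request:
{"method": "apply_moves", "body": {
  "deltas": [
    {"dp": [-0.0003,0,0.0003],"roll": 0,"grip": 1},
    {"dp": [0,0.001,0],"roll": 0,"grip": 1},
    {"dp": [0,0.001,0],"roll": 0,"grip": 1},
    {"dp": [0,0.001,0],"roll": 0,"grip": 1},
    {"dp": [0,0,0],"roll": 0,"grip": 1}
  ]
}}

```text
time_s: 13.62
ee_pos: [0.4991, 0.029, 0.0872]
eef_rot: [-1.572, -0.0, -1.731]
force: [0.4, -0.0, -2.3]
grip_width: 0.0274
```

Request:
{"method": "apply_moves", "body": {
  "deltas": [
    {"dp": [0,0.001,0],"roll": 0,"grip": 1},
    {"dp": [0,0.001,0],"roll": 0,"grip": 1},
    {"dp": [0,0,0],"roll": 0,"grip": 1}
  ]
}}

```text
time_s: 14.0
ee_pos: [0.4994, 0.0291, 0.0855]
eef_rot: [-1.571, -0.0, -1.731]
force: [-0.3, 0.0, -1.9]
grip_width: 0.0271
```

Request:
{"method": "apply_moves", "body": {
  "deltas": [
    {"dp": [0,0.0007,0],"roll": 0,"grip": 1},
    {"dp": [0,0.0005,0],"roll": 0,"grip": 1},
    {"dp": [0,0,0],"roll": 0,"grip": 1}
  ]
}}

```text
time_s: 14.38
ee_pos: [0.4996, 0.0291, 0.0847]
eef_rot: [-1.57, 0.0, -1.731]
force: [-2.4, -0.2, 3.5]
grip_width: 0.0275
```

Request:
{"method": "apply_moves", "body": {
  "deltas": [
    {"dp": [0,0.0005,0],"roll": 0,"grip": 1},
    {"dp": [0,0,0],"roll": 0,"grip": 1}
  ]
}}

```text
time_s: 14.62
ee_pos: [0.4997, 0.0291, 0.0846]
eef_rot: [-1.57, 0.0, -1.731]
force: [-4.2, -0.0, 10.6]
grip_width: 0.0272
```

Firm stop at TCP 0.0846, the expected shoulder height. I'll press a little more, then do the tug check.

Request:
{"method": "apply_moves", "body": {
  "deltas": [
    {"dp": [0,0.0004,0],"roll": 0,"grip": 1},
    {"dp": [0,0,0],"roll": 0,"grip": 1},
    {"dp": [0,0,0],"roll": 0,"grip": 1}
  ]
}}

```text
time_s: 15.0
ee_pos: [0.4998, 0.0291, 0.0846]
eef_rot: [-1.57, 0.0, -1.731]
force: [-6.1, -0.5, 15.9]
grip_width: 0.0274
```

Request:
{"method": "apply_moves", "body": {
  "deltas": [
    {"dp": [0,-0.001,0],"roll": 0,"grip": 1},
    {"dp": [0,-0.001,0],"roll": 0,"grip": 1},
    {"dp": [0,-0.0005,0],"roll": 0,"grip": 1},
    {"dp": [0,0,0],"roll": 0,"grip": 1}
  ]
}}

```text
time_s: 15.5
ee_pos: [0.4994, 0.0292, 0.0858]
eef_rot: [-1.571, 0.0, -1.731]
force: [-0.2, -0.3, -1.3]
grip_width: 0.0272
```

Request:
{"method": "apply_moves", "body": {
  "deltas": [
    {"dp": [0,-0.0005,0],"roll": 0,"grip": 1},
    {"dp": [0,0,0],"roll": 0,"grip": 1}
  ]
}}

```text
time_s: 15.75
ee_pos: [0.4995, 0.0292, 0.0864]
eef_rot: [-1.571, 0.0, -1.731]
force: [-0.1, 1.0, -0.5]
grip_width: 0.027
```

Request:
{"method": "apply_moves", "body": {
  "deltas": [
    {"dp": [0,-0.0004,0],"roll": 0,"grip": 1},
    {"dp": [0,0,0],"roll": 0,"grip": 1}
  ]
}}

```text
time_s: 16.0
ee_pos: [0.4995, 0.0292, 0.0869]
eef_rot: [-1.571, 0.0, -1.731]
force: [-0.4, 0.2, -0.7]
grip_width: 0.0276
```

Request:
{"method": "apply_moves", "body": {
  "deltas": [
    {"dp": [0,-0.0003,0],"roll": 0,"grip": 1},
    {"dp": [0,0,0],"roll": 0,"grip": 1}
  ]
}}

```text
time_s: 16.25
ee_pos: [0.4995, 0.0291, 0.0871]
eef_rot: [-1.571, 0.0, -1.731]
force: [-0.2, -0.0, -1.4]
grip_width: 0.0274
```

Request:
{"method": "apply_moves", "body": {
  "deltas": [
    {"dp": [0,-0.0003,0],"roll": 0,"grip": 1},
    {"dp": [0,0,0],"roll": 0,"grip": 1}
  ]
}}

```text
time_s: 16.5
ee_pos: [0.4995, 0.0292, 0.0875]
eef_rot: [-1.571, 0.0, -1.731]
force: [0.2, 0.4, -2.3]
grip_width: 0.0271
```

Request:
{"method": "apply_moves", "body": {
  "deltas": [
    {"dp": [0,-0.0002,0],"roll": 0,"grip": 1},
    {"dp": [0,0,0],"roll": 0,"grip": 1}
  ]
}}

```text
time_s: 16.75
ee_pos: [0.4995, 0.0292, 0.0877]
eef_rot: [-1.571, 0.0, -1.731]
force: [0.0, 0.3, -1.5]
grip_width: 0.0272
```

Request:
{"method": "apply_moves", "body": {
  "deltas": [
    {"dp": [0,-0.0003,0],"roll": 0,"grip": 1},
    {"dp": [0,0,0],"roll": 0,"grip": 1}
  ]
}}

```text
time_s: 17.0
ee_pos: [0.4995, 0.0292, 0.0879]
eef_rot: [-1.571, 0.0, -1.731]
force: [-0.0, 0.5, -1.5]
grip_width: 0.0273
```

```bash
python3 - <<'E'
from h import *
np.set_printoptions(precision=4,suppress=True)
o=ctrl.get_obs(); print(o['time_s'],o['ee_pos'],o['eef_rot'],o['force'],o['moment'])
imaging.camera("wrist"); im=imaging.camera("wrist"); cv2.imwrite("pics/w3.png",im[60:340,120:520])
o=ctrl.get_obs(); print(o['time_s'],o['ee_pos'],o['force'],o['moment'])
E
```

```text
17.0 [0.4995 0.0292 0.0879] [-1.5707  0.0001 -1.731 ] [-0.04    0.5421 -1.4793] [ 0.2017 -0.1457 -0.0435]
17.1 [0.4995 0.0292 0.0879] [-0.043   1.0135 -2.6155] [ 0.1481 -0.2122  0.0143]
```

View pics/w3.png

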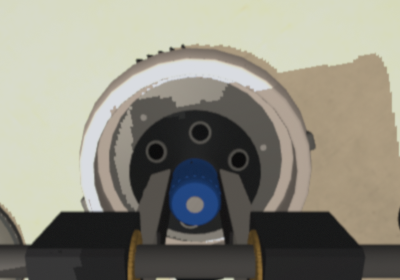

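The hub and holes sit at the same pixels as before, at crop (200,131), (156,151) and (238,159), so nothing has slipped in the grip. I'll keep tugging gently.

Request:
{"method": "apply_moves", "body": {
  "deltas": [
    {"dp": [0,-0.0003,0],"roll": 0,"grip": 1},
    {"dp": [0,0,0],"roll": 0,"grip": 1}
  ]
}}

```text
time_s: 17.35
ee_pos: [0.4995, 0.0292, 0.0883]
eef_rot: [-1.571, 0.0, -1.731]
force: [2.2, 1.8, -2.9]
grip_width: 0.0269
```

Request:
{"method": "apply_moves", "body": {
  "deltas": [
    {"dp": [0,-0.0003,0],"roll": 0,"grip": 1},
    {"dp": [0,0,0],"roll": 0,"grip": 1}
  ]
}}

```text
time_s: 17.6
ee_pos: [0.4996, 0.0292, 0.0886]
eef_rot: [-1.571, 0.0, -1.731]
force: [2.5, 2.4, -3.6]
grip_width: 0.0273
```

Request:
{"method": "apply_moves", "body": {
  "deltas": [
    {"dp": [0,-0.0003,0],"roll": 0,"grip": 1},
    {"dp": [0,0,0],"roll": 0,"grip": 1}
  ]
}}

```text
time_s: 17.85
ee_pos: [0.4996, 0.0293, 0.0889]
eef_rot: [-1.57, 0.0, -1.731]
force: [2.5, 4.8, -4.2]
grip_width: 0.0272
```

```bash
python3 - <<'E'
from h import *
np.set_printoptions(precision=4,suppress=True)
F=[]
for k in range(6):
    im=imaging.camera("wrist"); o=ctrl.get_obs(); F.append(np.r_[o['force'],o['ee_pos'][2]*1000])
print(np.array(F),np.mean(F,0))
E
```

```text
[[ 2.4481  3.2391 -2.9305 88.9511]
 [ 2.8146  3.5635 -2.6354 88.967 ]
 [ 3.1659  3.7648 -3.3792 88.9564]
 [ 3.0045  3.5612 -3.3035 88.9691]
 [ 3.4511  4.501  -3.3109 88.9873]
 [ 2.8614  2.6299 -3.038  88.943 ]] [ 2.9576  3.5433 -3.0996 88.9623]
```

Request:
{"method": "apply_moves", "body": {
  "deltas": [
    {"dp": [0,-0.0003,0],"roll": 0,"grip": 1},
    {"dp": [0,0,0],"roll": 0,"grip": 1}
  ]
}}

```text
time_s: 18.4
ee_pos: [0.4997, 0.0293, 0.0893]
eef_rot: [-1.57, 0.0, -1.731]
force: [4.1, 5.2, -3.0]
grip_width: 0.0271
```

Request:
{"method": "apply_moves", "body": {
  "deltas": [
    {"dp": [0,-0.0003,0],"roll": 0,"grip": 1},
    {"dp": [0,0,0],"roll": 0,"grip": 1}
  ]
}}

```text
time_s: 18.65
ee_pos: [0.4998, 0.0293, 0.0897]
eef_rot: [-1.57, 0.0, -1.731]
force: [3.4, 3.5, -2.4]
grip_width: 0.0277
```

```bash
python3 - <<'E'
from h import *
np.set_printoptions(precision=3,suppress=True)
now=imaging.camera("wrist"); cv2.imwrite("pics/w4.png",now); print(ctrl.get_obs()['force'],ctrl.get_obs()['ee_pos'])
w3=np.zeros_like(now); w3[60:340,120:520]=cv2.imread("pics/w3.png")
for im in (cv2.imread("pics/w2.png"),w3,now):
    g=cv2.cvtColor(im,cv2.COLOR_BGR2GRAY); out=[]
    for x,y in [(320,191),(276,211),(358,219)]:
        p=g[y-7:y+8,x-7:x+8].astype(float); w=(p<25)*1.; yy,xx=np.mgrid[-7:8,-7:8]
        out+=[x+(w*xx).sum()/w.sum(),y+(w*yy).sum()/w.sum()]
    hsv=cv2.cvtColor(im,cv2.COLOR_BGR2HSV); m=cv2.inRange(hsv[255:276,300:330],(0,0,100),(179,120,255)); yy,xx=np.nonzero(m)
    print(np.array(out),xx.mean()+300,yy.mean()+255,len(xx))
E
```

```text
[ 3.47   4.817 -2.618] [0.5   0.029 0.09 ]
[319.865 191.972 275.472 211.23  358.25  219.605] 314.5079365079365 264.2142857142857 252
[319.748 191.918 275.535 211.157 358.218 219.544] 314.4685039370079 264.15748031496065 254
[319.568 191.79  275.386 211.114 358.102 219.449] 314.48207171314743 264.2390438247012 251
```

There is no slip in the hand, so the rotor followed the pull up about 5 mm, further than the free play. Before letting go I'll press it fully home again, then repeat a shorter tug.

Request:
{"method": "apply_moves", "body": {
  "deltas": [
    {"dp": [0,0.0005,0],"roll": 0,"grip": 1},
    {"dp": [0,0.001,0],"roll": 0,"grip": 1},
    {"dp": [0,0.001,0],"roll": 0,"grip": 1},
    {"dp": [0,0.001,0],"roll": 0,"grip": 1},
    {"dp": [0,0.001,0],"roll": 0,"grip": 1},
    {"dp": [0,0.0005,0],"roll": 0,"grip": 1},
    {"dp": [0,0,0],"roll": 0,"grip": 1}
  ]
}}

```text
time_s: 19.58
ee_pos: [0.4995, 0.0291, 0.0847]
eef_rot: [-1.571, -0.0, -1.731]
force: [-2.6, -0.9, 3.9]
grip_width: 0.0274
```

Request:
{"method": "apply_moves", "body": {
  "deltas": [
    {"dp": [0,0.0006,0],"roll": 0,"grip": 1},
    {"dp": [0,0,0],"roll": 0,"grip": 1},
    {"dp": [0,0,0],"roll": 0,"grip": 1}
  ]
}}

```text
time_s: 19.95
ee_pos: [0.4997, 0.0291, 0.0846]
eef_rot: [-1.57, -0.0, -1.731]
force: [-4.0, 0.2, 11.4]
grip_width: 0.0277
```

Request:
{"method": "apply_moves", "body": {
  "deltas": [
    {"dp": [0,-0.001,0],"roll": 0,"grip": 1},
    {"dp": [0,-0.001,0],"roll": 0,"grip": 1},
    {"dp": [0,-0.001,0],"roll": 0,"grip": 1},
    {"dp": [0.0003,0,-0.0004],"roll": 0,"grip": 1},
    {"dp": [0,0,0],"roll": 0,"grip": 1}
  ]
}}

```text
time_s: 20.58
ee_pos: [0.499, 0.0289, 0.0868]
eef_rot: [-1.571, 0.0, -1.731]
force: [0.1, -0.1, -1.0]
grip_width: 0.0272
```

Request:
{"method": "apply_moves", "body": {
  "deltas": [
    {"dp": [0,-0.0005,0],"roll": 0,"grip": 1},
    {"dp": [0,0,0],"roll": 0,"grip": 1}
  ]
}}

```text
time_s: 20.82
ee_pos: [0.499, 0.0289, 0.0873]
eef_rot: [-1.571, 0.0, -1.731]
force: [0.2, 0.8, -2.9]
grip_width: 0.0274
```

Request:
{"method": "apply_moves", "body": {
  "deltas": [
    {"dp": [0,-0.0004,0],"roll": 0,"grip": 1},
    {"dp": [0,0,0],"roll": 0,"grip": 1}
  ]
}}

```text
time_s: 21.08
ee_pos: [0.499, 0.0289, 0.0877]
eef_rot: [-1.571, 0.0, -1.731]
force: [0.9, 0.5, -4.1]
grip_width: 0.0273
```

Request:
{"method": "apply_moves", "body": {
  "deltas": [
    {"dp": [0,-0.0003,0],"roll": 0,"grip": 1},
    {"dp": [0,0,0],"roll": 0,"grip": 1},
    {"dp": [0,0,0],"roll": 0,"grip": 1}
  ]
}}

```text
time_s: 21.45
ee_pos: [0.4991, 0.029, 0.088]
eef_rot: [-1.571, 0.0, -1.731]
force: [1.3, 1.5, -3.8]
grip_width: 0.0275
```

```bash
python3 - <<'E'
from h import *
np.set_printoptions(precision=3,suppress=True)
F=[]
for k in range(5):
    imaging.camera("wrist"); o=ctrl.get_obs(); F.append(np.r_[o['force'],o['ee_pos'][2]*1000])
print(np.mean(F,0))
E
```

```text
[ 1.645  1.839 -4.248 88.074]
```

The ball holds a steady tug of about 3 N net, with 4.2 N measured including the rotor's weight. I'll press home, unload and release.

Request:
{"method": "apply_moves", "body": {
  "deltas": [
    {"dp": [0,0.001,0],"roll": 0,"grip": 1},
    {"dp": [-0.0003,0.001,0.0004],"roll": 0,"grip": 1},
    {"dp": [0,0.001,0],"roll": 0,"grip": 1},
    {"dp": [0,0.0007,0],"roll": 0,"grip": 1},
    {"dp": [0,0.0006,0],"roll": 0,"grip": 1},
    {"dp": [0,0.0002,0],"roll": 0,"grip": 1},
    {"dp": [0,0,0],"roll": 0,"grip": 1},
    {"dp": [0,0,0],"roll": 0,"grip": 1}
  ]
}}

```text
time_s: 22.7
ee_pos: [0.4997, 0.0291, 0.0846]
eef_rot: [-1.57, -0.0, -1.731]
force: [-6.6, -0.7, 13.4]
grip_width: 0.0275
```

Request:
{"method": "apply_moves", "body": {
  "deltas": [
    {"dp": [0,-0.0007,0],"roll": 0,"grip": 1},
    {"dp": [0,0,0],"roll": 0,"grip": 1}
  ]
}}

```text
time_s: 22.95
ee_pos: [0.4997, 0.0291, 0.0847]
eef_rot: [-1.57, -0.0, -1.731]
force: [-1.6, -1.0, 7.2]
grip_width: 0.0271
```

Request:
{"method": "apply_moves", "body": {
  "deltas": [
    {"dp": [0,0,0],"roll": 0,"grip": 0.1},
    {"dp": [0,0,0],"roll": 0,"grip": 0.1},
    {"dp": [0,0,0],"roll": 0,"grip": 0.1},
    {"dp": [0,-0.005,0],"roll": 0,"grip": 0.1},
    {"dp": [0,-0.02,0],"roll": 0,"grip": 0.1},
    {"dp": [0,-0.03,0],"roll": 0,"grip": 0.1},
    {"dp": [0,-0.04,0],"roll": 0,"grip": 0.1},
    {"dp": [0,-0.03,0],"roll": 0,"grip": 0.1},
    {"dp": [0,0,0],"roll": 0,"grip": 0.1}
  ]
}}

```text
time_s: 24.08
ee_pos: [0.5003, 0.0292, 0.2115]
eef_rot: [-1.567, 0.001, -1.731]
force: [-1.3, 0.8, 0.0]
grip_width: 0.0421
```

```bash
python3 - <<'E'
from h import *
np.set_printoptions(precision=4,suppress=True)
o=ctrl.get_obs(); print(o['time_s'],o['ee_pos'],o['force'])
info=imaging.camera_info("wrist"); im=imaging.camera("wrist"); cv2.imwrite("pics/w5.png",im); np.savez("w5.npz",**info)
s=imaging.camera("side"); s0=cv2.imread("pics/side0.png")
a=cv2.resize(s[150:270,240:400],(400,300)); 
cv2.imwrite("pics/c5.png",np.hstack([cv2.resize(im,(400,250)),a[:250]]))
E
```

```text
24.075 [0.5003 0.0292 0.2115] [-1.2589  0.7992  0.0237]
```

View pics/w5.png

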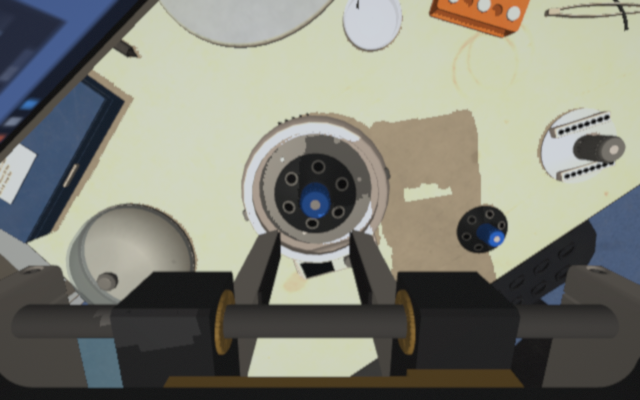

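The released rotor sits centred in the bowl at (316,193), and the bystanders look undisturbed. I'll check its height from the hole-circle scale and then hand in.

```bash
python3 - <<'E'
from h import *
np.set_printoptions(precision=4,suppress=True)
d=np.load("w5.npz"); info={k:d[k] for k in d}; g=cv2.imread("pics/w5.png",0)
pts=[]
for x,y in [(319,167),(342,184),(338,211),(289,206),(291,179)]:
    p=g[y-4:y+5,x-4:x+5]; w=(p<p.min()+12)*1.; yy,xx=np.mgrid[-4:5,-4:5]; pts.append((x+(w*xx).sum()/w.sum(),y+(w*yy).sum()/w.sum()))
for z in (.067,.069,.072,.075):
    P=np.array([ray("wrist",*p,z,info)[:2] for p in pts],np.float32)
    A=np.c_[2*P,np.ones(5)]; q=np.linalg.lstsq(A,(P**2).sum(1),rcond=None)[0]
    print(z,q[:2],np.sqrt(q[2]+q[0]**2+q[1]**2))
E
```

```text
0.067 [0.5003 0.0293] 0.030251359424213826
0.069 [0.5008 0.0292] 0.03005835237429158
0.072 [0.5014 0.0291] 0.029768756474736185
0.075 [0.5021 0.029 ] 0.029479355905680286
```

Radius is 30.06 mm at z = 0.069, against a true 30 mm, so the rotor is fully home. Handing in.

```bash
python3 -c "
from station import ctrl
print(ctrl.hand_in())"
```

```text
the job is handed in; nothing more can be done
None
```

The larger tube rotor is fitted on the drive and fully home. The job was handed in at about 24 s of the allowed 72 s. One part did not go as asked: the first tug went too far, so I re-seated the rotor and repeated it.

**Fitting:** I set the rotor on the drive and turned it under a push of mostly 3–4 N, with two readings of about 6.5 N. It dropped over the square about 32° from the grasp angle, at yaw about −1.74. I then pressed it past the ball to a firm stop 18 mm below the drive top, at 16 N.

**First tug:** The rotor followed the hand about 5 mm at only 2–3 N net. That is more than the stated 2–2.5 mm of play and well under the stated 8–12 N to pull it off. It may have partly ridden onto the ball.

**Second tug:** After pressing home again, the rotor held a steady pull of about 3 N net (4.2 N measured) at 3.4 mm of rise. I had shifted the hand about 0.5 mm towards the ball side for this tug. I never saw a clear click force on the way down either (about 4 N net at most in the readings).

**Final checks:**
- **Seating:** I pressed it to the same stop at 13 N, eased to 7 N and let go. The last picture puts it on the drive axis. Its hole circle measures 30.06 mm in radius at the home height, against about 30 mm measured before I picked it up.
- **Bystanders:** The white rotor and the other things in view look undisturbed. The timer and coverslip box were out of that last view and were not re-checked.

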